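# Move a freshly sealed marble tile with a lifter

### The arm

A 6-joint arm with a two-finger parallel gripper is mounted at the origin on the work surface. World frame = base frame: x ahead of the robot, y to its left, z up, the work surface at z = 0. Lengths are in m, angles in degrees, forces in N, time in s.
With the tool pointing down it reaches from about 0.3 to 0.75 m from the base axis. Payload 8.5 kg.
Tool frame: the origin (TCP) lies at the very end of the fingers, on their centre line; the grasp point (between the pads) lies 19 mm behind it; z points along the fingers, y is the line along which they close (so a half turn about z gives the same grasp; the last joint's range is limited). The gripper opens to 85 mm and grips with 20 to 120 N. Pads are 22 mm wide; open, the fingers measure 114 mm over their backs; the gripper's body (76 mm by 85 mm) begins 54 mm behind the grasp point. The pads swing forward as they close: fully open they stand 13 mm farther back than shut.
Start: joints at [57.107, 21.807, 74.336, -0, 83.858, -12.336], TCP at [0.193, 0.515, 0.204] pointing down, gripper open.
Joint ranges: [-178.18, 178.18], [-50.72, 133.34], [12.68, 142.11], [-81.47, 261.47], [9.98, 163.14], [-165.26, 165.26]. Speed limits (degrees/s): [136.94, 136.94, 180, 180, 180, 180].

### API

Orientations are given as a 3x3 rotation matrix whose columns are the frame's x, y, z axes.
In Python, from rig import observe, cams, ticket gives the robot as it stands.
- The arm moves only by the tool move_arm, never from a script. Its arguments are lists of equal length, an entry for each row: "jaw": the finger opening in cm, from 0 to 8.54; "dp": the shift along the tool's x, y, z in cm, a list of three; "turn": the turn, a rotation vector about the tool's x, y, z in rad, a list of three. In form: {"jaw": [jaw, ...], "dp": [[tx, ty, tz], ...], "turn": [[wx, wy, wz], ...]}. A call has 1 to 12 rows; each row shifts and turns the commanded pose from where the row before left it, along the tool's axes as they then stand; what a row does not reach is not made up. A row lasts 1/12 s, in which the tool goes at most 41.7 mm and 7.16 degrees, less where a joint would pass 70% of its speed; a pose out of reach is approached as far as the arm can. A call is refused whole if a number of a shift passes 4.17 or a number of a turn 0.125, either way. A call with a gripper value outside its range is refused whole. The fingers move at their own pace and stop on an object; "force" is the grip in N (left out, the last holds). Time passes only in rows, so rows that do not move let the fingers close. It gives the time, the measured TCP pose, the force, the opening and the grip force at its end, in the units of the state.
- observe(): the state, without advancing time (a new reading comes with each control period).
- cams.get_image(name): name is "scene" or "side" or "wrist"; returns (picture, depth): 420x560x3 uint8, red, green, blue; 420x560 float32, m along the optical axis (not along the pixel's ray), 0 where there is no reading.
- cams.calibration(name): a dict with "vertical_fov" (degrees; the focal length in pixels is half the picture's height over the tangent of half this angle, whatever the lens; pixels are square), "cx", "cy" (the principal point, pixels), "view" (4x4, takes a point from world to camera coordinates); the wrist camera has in their place "tool_from_camera" (4x4, takes a point from camera to tool coordinates, whose origin is the TCP and whose axes are the flange's). Camera axes: x right, y up, looking along -z (the intrinsics and any distortion apply to the point x, -y, -z); pixel columns grow to the right and rows downward; lengths in m; the calibration is good to about 2 mm. A picture is of the moment at which its call begins: read the wrist's pose just before it. calibration takes no time and is no camera call.
- ticket.close_job(): hands the job in; it is judged then, once.
Trained networks look in the newest picture that a camera, given by its name, has taken for a name from the list of things; names that differ only in an ending like _2 or _b are one class to them, and where a whole thing is asked for, a point or a joint stands for the part that bears it (a point fixed in the world has none). Each returns a list of dicts, best first, with "p" (0 to 1); they miss things now and then, are a little off and sometimes report something else, mostly with a low value. They report only what shows in the picture. A call takes as long as a camera call. They do not tell look-alikes from the thing itself.
- cams.spot_in(camera, query): "box" ([centre column, centre row, width, height] as shares, 0 to 1, of the picture: columns of its width, rows of its height, round what is visible of it).
- cams.outline_of(camera, query): "mask" (420x560 bool, what is visible of it) and "box" ([centre column, centre row, width, height] as shares, 0 to 1, of the picture: columns of its width, rows of its height, round what is visible of it).
- cams.mark_of(camera, query): "location" ([column, row] as shares, 0 to 1, of the picture: columns of its width, rows of its height: a listed point, or the origin of a listed thing).
The state is a dict: "time_s": time; "q": joint angles; "qvel": joint speeds; "joint_efforts": joint torques, N m; "position": TCP position; "tool_rot": TCP orientation; "ft_force": force on the tool from outside, world axes, zero at the start; "wrist_torque": the same for the moment, N m; "grip_width": finger opening in m; "gripper_force": force on a finger pad.
Only numpy, scipy, OpenCV 4.12 (cv2) and the standard library are available. Lean on these libraries where they do the work, as an engineer would, in place of code of your own. Each camera call takes 0.05 s, during which the arm holds its last target. There are 200 camera calls.

### The job

The dark green marble sample tile has just been sealed, so move it with the red-handled lifter (a spatula) and do not touch it with the gripper: slide the blade under it from the open end of its stand, lift it well clear, and set it down squarely in the middle of the empty blue stand. Then draw the lifter right out from under the tile and leave it lying flat on the bench. Never tip the green tile, and leave the white tile where it is.

Things in the scene. Friction and masses are not known exactly. Their poses are not given: they have to be found in the camera images.
- green_tile_center (a point): Centre of the dark green veined marble tile, 100 x 100 x 8 mm, 0.2 kg, face up, z up. It starts centred on a fixed brown wooden stand shaped and sized like the blue one (tile underside 20 mm above the bench), turned as the stand is: the stand's open end, where the blade goes in, is on the tile's -x side, facing the robot within 12 degrees.
- lifter_grip (a point): Middle of the lifter's upright red handle, 70 mm above the bench it lies flat on; x along the blade to its tip, z up. Handle 28 mm thick (x), 50 mm wide (y), 35 to 95 mm above the blade's underside: grasp from above, closing along x. Steel blade 3 mm thick, 48 mm wide, from 25 mm behind to 120 mm ahead of this point; carry the tile centred 85 mm ahead. 0.16 kg.
- blue_stand_seat (a point): Centre of the empty blue stand's seat, 20 mm above the bench, fixed. Two battens along x, 110 long, 24 wide, 20 mm high; between them a 66 mm gap, open down to the bench. A cross batten as high joins them at x = 55 to 75 mm. Open at -x, facing the robot within 12 degrees. A seated tile lies on the battens, its centre 4 mm above this point, and the blade passes under it.
- white_tile_center (a point): Centre of the white marble tile with grey veins, 100 x 100 x 8 mm, lying on another brown stand like the green tile's. A bystander: leave it where it is.
Not all that is in view belongs to the job. There is more than one size of the part that bears blue_stand_seat; the job needs the largest. Of the things that look like the part that bears lifter_grip, take the one that is farthest to the robot's left at the start.

How it is judged (in metres and radians):
On the way:
1. the green tile is lifted on the lifter at least 15 mm clear of its stand (height (world z) of green_tile_center above 0.039 m and contact force between lifter and green_tile above 0.3 N), for 0.2 s.
At the end, for the whole second after the job is handed in: Green tile flat on the blue stand's battens, within 15 mm of its centre, square within 10 deg. Lifter out from under it (grip over 155 mm from the tile's centre, or tile 60 mm behind or 80 mm beside the grip), flat on the bench within 6 deg, grip 60-80 mm up. Both at rest (horizontal distance between green_tile_center and blue_stand_seat below 0.015 m and z of green_tile_center in the frame of blue_stand_seat between 0 and 0.008 m and angle between green_tile_center's own z axis and vertical below 0.06 rad and (angle between the x axis of green_tile_center and the x axis of blue_stand_seat, either way round below 0.175 rad or angle between the x axis of green_tile_center and the y axis of blue_stand_seat, either way round below 0.175 rad) and linear speed of each of green_tile, lifter below 0.02 m/s and height (world z) of lifter_grip between 0.06 and 0.08 m and angle between lifter_grip's own z axis and vertical below 0.1 rad and (horizontal distance between green_tile_center and lifter_grip above 0.155 m or x of green_tile_center in the frame of lifter_grip below -0.06 m or y of green_tile_center in the frame of lifter_grip below -0.08 m or y of green_tile_center in the frame of lifter_grip above 0.08 m)); the robot touches nothing.
It fails at once if the gripper or arm touches the green tile (contact force between any of the fingers, the arm and green_tile above 0.5 N).
It fails at once if the green tile is tipped more than 20 degrees (angle between green_tile_center's own z axis and vertical above 0.35 rad).
It fails at once if the white tile is moved more than 15 mm (distance of white_tile_center from where it was at the start of the episode above 0.015 m).
It also fails if it takes over 58 s, if anything falls off the work surface, if the arm or the gripper's body presses on something with over 40 N, if the wrist force passes 120 N, or if a joint passes its speed limit or range.

## Working session

There is one attempt and no reset: what is moved stays moved. The work goes in short steps, Python scripts to look and compute and a tool call to move; the robot and the scene stay as the last step left them, time stands still between calls to the robot, and variables do not carry over. Pictures are saved under pics/ and viewed, at most 10 in all, crops included, and the job is handed in when it is done.

Besides the shell and the picture viewer there is one more tool, called as name(argument=value, ...) on one line, values as JSON. move_arm: Moves the arm, as the interface text tells. Its arguments: {"type":"object","properties":{"jaw":{"type":"array","items":{"type":"number"}},"dp":{"type":"array","items":{"type":"array","items":{"type":"number"}}},"turn":{"type":"array","items":{"type":"array","items":{"type":"number"}}},"force":{"type":"number"}},"required":["jaw","dp","turn"]}

```bash
mkdir -p pics; ls; python3 - <<'E'
from rig import observe,cams
import cv2,numpy as np
s=observe();print(s['time_s'],s['position'],s['tool_rot'])
for n in ['scene','side']:
    im,d=cams.get_image(n); cv2.imwrite(f'pics/{n}0.png',im[:,:,::-1]); np.save(f'{n}d.npy',d)
    print(n,cams.calibration(n))
    for q in ['green_tile_center','lifter_grip','blue_stand_seat','white_tile_center']:
        print(q,[(round(r['p'],2),np.round(np.array(r['location'])*[560,420],1)) for r in cams.mark_of(n,q)])
print(cams.calibration('wrist'))
E
```

```text
pics
0.0 [0.19296401 0.51465569 0.20308304] [[-9.36296251e-01  3.51210248e-01 -8.32378402e-04]
 [ 3.51211096e-01  9.36295356e-01 -1.33158382e-03]
 [ 3.11686149e-04 -1.53909747e-03 -9.99998767e-01]]
scene {'vertical_fov': 48.603480763896734, 'cx': 280.2753837758941, 'cy': 206.22448825401017, 'view': array([[ 0.57761715,  0.81630504,  0.00212574, -0.38832394],
       [-0.45148717,  0.31730046,  0.83395429,  0.20736973],
       [ 0.68008659, -0.48266604,  0.55182944, -1.67646801],
       [ 0.        ,  0.        ,  0.        ,  1.        ]])}
green_tile_center [(0.91, array([297.8, 219.1])), (0.29, array([347.3, 196.2]))]
lifter_grip [(0.89, array([126.6, 233.7])), (0.8, array([162.6, 233.6]))]
blue_stand_seat [(0.86, array([391.8, 188.4])), (0.81, array([374.9, 235.8])), (0.69, array([349.3, 197.4]))]
white_tile_center [(0.63, array([237. , 236.3]))]
side {'vertical_fov': 47.21349919433726, 'cx': 275.70432679826484, 'cy': 209.20846243664178, 'view': array([[ 0.84985921, -0.52688943, -0.01126256, -0.53159594],
       [ 0.29969873,  0.46560695,  0.83270093, -0.27689325],
       [-0.43349739, -0.71105394,  0.55360845, -1.25150878],
       [ 0.        ,  0.        ,  0.        ,  1.        ]])}
green_tile_center [(0.64, array([261.6, 215.2]))]
lifter_grip [(0.98, array([305.2, 273.3])), (0.81, array([303.6, 302. ]))]
blue_stand_seat [(0.94, array([237.8, 194.3])), (0.64, array([291.2, 189.1])), (0.54, array([226. , 170.6]))]
white_tile_center [(0.81, array([291.7, 252.3]))]
{'vertical_fov': 62.04512050776935, 'cx': 277.7494065099646, 'cy': 208.27900215496777, 'tool_from_camera': array([[ 2.50661426e-04,  9.53217910e-01,  3.02283896e-01,
         7.77723753e-02],
       [ 9.99999631e-01, -4.87366482e-04,  7.07629911e-04,
         1.52447667e-04],
       [ 8.21848544e-04,  3.02283607e-01, -9.53217680e-01,
        -1.68745528e-01],
       [ 0.00000000e+00,  0.00000000e+00,  0.00000000e+00,
         1.00000000e+00]])}
```

View pics/scene0.png

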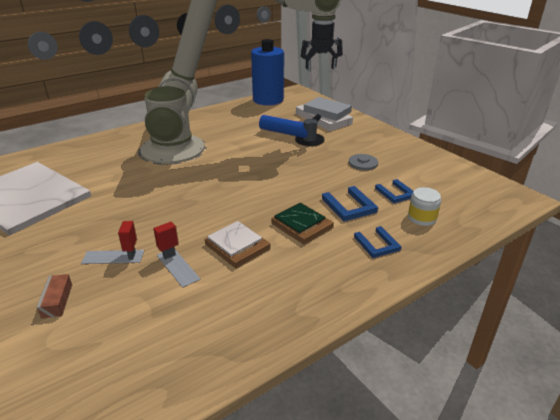

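View pics/side0.png

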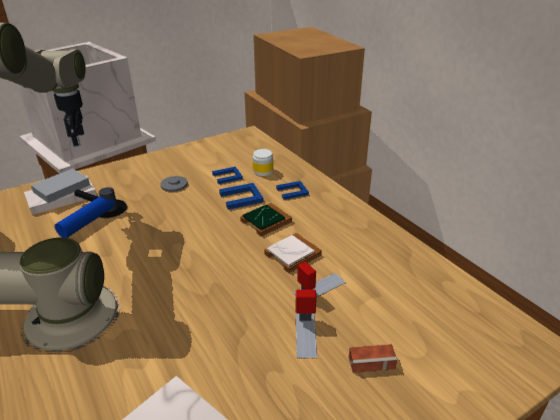

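```bash
cat > h.py <<'E'
from rig import observe,cams
import cv2,numpy as np
def cam(n):
    c=cams.calibration(n); f=210/np.tan(np.radians(c['vertical_fov']/2))
    if n=='wrist':
        s=observe(); T=np.eye(4);T[:3,:3]=s['tool_rot'];T[:3,3]=s['position']
        W=T@c['tool_from_camera']
    else: W=np.linalg.inv(c['view'])
    return f,c['cx'],c['cy'],W
def dep(n,C,u,v,d):  # pixel+depth -> world
    f,cx,cy,W=C; u=np.asarray(u,float);v=np.asarray(v,float)
    P=np.stack([(u-cx)/f*d,-(v-cy)/f*d,-d+0*u,1+0*u],-1)
    return (P@W.T)[...,:3]
def atz(C,u,v,z):
    a=dep('',C,u,v,1.0);o=C[3][:3,3]
    return o+(a-o)*((z-o[2])/(a[...,2]-o[2]))[...,None]
def cloud(n,C,d):
    v,u=np.mgrid[:420,:560]; return dep(n,C,u,v,d)
E
python3 - <<'E'
from h import *
pts={'scene':dict(green=[(297.8,219.1),.024],l=[(126.6,233.7),.07],l2=[(162.6,233.6),.07],b=[(391.8,188.4),.02],b2=[(374.9,235.8),.02],b3=[(349.3,197.4),.02],w=[(237,236.3),.024]),
'side':dict(green=[(261.6,215.2),.024],l=[(305.2,273.3),.07],l2=[(303.6,302),.07],b=[(237.8,194.3),.02],b2=[(291.2,189.1),.02],b3=[(226,170.6),.02],w=[(291.7,252.3),.024])}
for n in pts:
    C=cam(n);d=np.load(n+'d.npy')
    for k,((u,v),z) in pts[n].items():
        print(n,k,atz(C,np.array(u),np.array(v),z).round(3),dep(n,C,u,v,d[int(v),int(u)]).round(3))
E
```

```text
scene green [0.639 0.082 0.024] [0.643 0.079 0.028]
scene l [ 0.5   -0.338  0.07 ] [ 0.532 -0.345  0.093]
scene l2 [ 0.55  -0.266  0.07 ] [ 0.573 -0.273  0.088]
scene b [0.669 0.417 0.02 ] [ 0.646  0.445 -0.001]
scene b2 [0.811 0.204 0.02 ] [ 0.792  0.227 -0.002]
scene b3 [0.633 0.276 0.02 ] [ 0.608  0.302 -0.002]
scene w [ 0.61  -0.093  0.024] [ 0.612 -0.094  0.026]
side green [0.634 0.101 0.024] [0.628 0.091 0.032]
side l [ 0.56  -0.256  0.07 ] [ 0.545 -0.277  0.093]
side l2 [ 0.496 -0.341  0.07 ] [ 0.49  -0.349  0.079]
side b [0.632 0.265 0.02 ] [0.644 0.289 0.004]
side b2 [0.811 0.192 0.02 ] [ 0.829  0.22  -0.   ]
side b3 [0.676 0.443 0.02 ] [0.683 0.459 0.01 ]
side w [ 0.61  -0.115  0.024] [ 0.609 -0.117  0.026]
```

The scene view shows two red-handled lifters at (127,234) and (163,234), a white tile at (237,240), the green tile at (300,220), the large blue stand at (350,200) with two smaller ones at (395,190) and (377,240). In world coordinates, the lifter to use is at about (0.555, -0.26). The green tile is at about (0.637, 0.09) and the large stand at about (0.633, 0.27). The side view agrees.

I'll turn the tool and move over the stand and green tile to look from nearer.

move_arm(jaw=[8.5,8.5,8.5,8.5,8.5,8.5,8.5,8.5,8.5,8.5], dp=[[0,0,-0.9],[0,0,-0.9],[0,0,-0.9],[0,0,-0.9],[0,0,-0.9],[0,0,-0.9],[0,0,-0.9],[0,0,-0.9],[0,0,-0.9],[0,0,-0.9]], turn=[[0,0,0.121],[0,0,0.121],[0,0,0.121],[0,0,0.121],[0,0,0.121],[0,0,0.121],[0,0,0.121],[0,0,0.121],[0,0,0.121],[0,0,0.121]])

```text
time_s: 1.33
position: [0.1931, 0.5149, 0.2942]
tool_rot: [[0.004, 1.0, -0.0], [1.0, -0.004, -0.0], [-0.0, -0.0, -1.0]]
ft_force: [0.2, 0.6, 0.1]
grip_width: 0.0852
gripper_force: 0.0
```

move_arm(jaw=[8.5,8.5,8.5,8.5,8.5,8.5,8.5,8.5,8.5,8.5,8.5,8.5], dp=[[-2.3,3.4,0],[-2.3,3.4,0],[-2.3,3.4,0],[-2.3,3.4,0],[-2.3,3.4,0],[-2.3,3.4,0],[-2.3,3.4,0],[-2.3,3.4,0],[-2.3,3.4,0],[-2.3,3.4,0],[-2.3,3.4,0],[0,0,0]], turn=[[0,0,0],[0,0,0],[0,0,0],[0,0,0],[0,0,0],[0,0,0],[0,0,0],[0,0,0],[0,0,0],[0,0,0],[0,0,0],[0,0,0]])

```text
time_s: 2.33
position: [0.5724, 0.258, 0.2916]
tool_rot: [[0.004, 1.0, -0.001], [1.0, -0.004, -0.002], [-0.002, -0.001, -1.0]]
ft_force: [0.2, 0.8, 0.2]
grip_width: 0.0849
gripper_force: 0.0
```

move_arm(jaw=[8.5,8.5,8.5], dp=[[0,0,0],[0,0,0],[0,0,0]], turn=[[0,0,0],[0,0,0],[0,0,0]])

```text
time_s: 2.58
position: [0.5668, 0.2635, 0.2942]
tool_rot: [[-0.003, 1.0, 0.0], [1.0, 0.003, 0.0], [0.0, 0.0, -1.0]]
ft_force: [-0.4, 0.3, 0.6]
grip_width: 0.0854
gripper_force: 0.0
```

```bash
cat >> h.py <<'E'
def snap(tag):
    C=cam('wrist'); im,d=cams.get_image('wrist')
    cv2.imwrite(f'pics/{tag}.png',im[:,:,::-1]); np.savez(tag,im=im,d=d,W=C[3])
    return C,im,d
def rect(xy):
    (c,s,a)=cv2.minAreaRect(xy.astype(np.float32)); return np.round(c,4),np.round(s,4),round(a,1)
E
python3 - <<'E'
from h import *
s=observe();print(s['time_s'],s['position'],s['tool_rot'].round(3))
C,im,d=snap('w1')
P=cloud('w',C,d)
for q,z in [('green_tile_center',.028),('blue_stand_seat',.02),('lifter_grip',.07),('white_tile_center',.028)]:
    for r in cams.mark_of('wrist',q):
        l=np.array(r['location'])*[560,420]; print(q,round(r['p'],2),l.round(),atz(C,*l,z).round(4))
    for r in cams.outline_of('wrist',q):
        m=r['mask']; X=P[m&(d>0)]; print('  ',round(r['p'],2),m.sum(),np.percentile(X[:,2],[5,50,95]).round(3),rect(atz(C,*np.nonzero(m)[::-1],z)[:,:2]))
E
```

```text
2.5833 [0.56682128 0.263519   0.29416963] [[-0.003  1.     0.   ]
 [ 1.     0.003  0.   ]
 [ 0.     0.    -1.   ]]
green_tile_center 0.9 [323. 281.] [0.6298 0.0969 0.028 ]
   0.66 4601 [0.025 0.027 0.028] (array([0.6336, 0.093 ]), array([0.0997, 0.104 ]), 6.9)
   0.9 5003 [0.009 0.019 0.02 ] (array([0.6426, 0.2671]), array([0.1138, 0.1311]), 78.5)
   0.84 2138 [0.005 0.013 0.015] (array([0.6677, 0.4196]), array([0.0672, 0.0962]), 81.1)
   0.79 2666 [0.003 0.013 0.015] (array([0.813 , 0.2062]), array([0.085 , 0.1015]), 76.5)
white_tile_center 0.61 [303. 392.] [ 0.6078 -0.1001  0.028 ]
   0.8 1266 [0.022 0.027 0.028] (array([ 0.6071, -0.066 ]), array([0.0993, 0.0411]), 8.0)
```

View pics/w1.png

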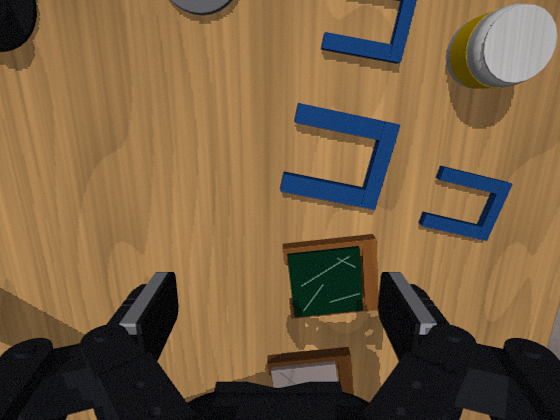

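The wrist view shows the large blue stand at (345,155) with its open end to the left, the green tile at (326,280), and the white tile below at (310,375). Next I'll look at the lifter.

move_arm(jaw=[8.5,8.5,8.5,8.5,8.5,8.5,8.5,8.5,8.5,8.5,8.5,8.5], dp=[[-3.9,0,0],[-3.9,0,0],[-3.9,0,0],[-3.9,0,0],[-3.9,0,0],[-3.9,0,0],[-3.9,0,0],[-3.9,0,0],[-3.9,0,0],[-3.9,0,0],[-3.9,0,0],[-3.9,0,0]], turn=[[0,0,0],[0,0,0],[0,0,0],[0,0,0],[0,0,0],[0,0,0],[0,0,0],[0,0,0],[0,0,0],[0,0,0],[0,0,0],[0,0,0]])

```text
time_s: 4.03
position: [0.5682, -0.2072, 0.2939]
tool_rot: [[-0.002, 1.0, 0.0], [1.0, 0.002, -0.0], [-0.0, 0.0, -1.0]]
ft_force: [0.2, 0.8, 0.1]
grip_width: 0.0848
gripper_force: 0.0
```

move_arm(jaw=[8.5,8.5,8.5,8.5], dp=[[0,0,0],[0,0,0],[0,0,0],[0,0,0]], turn=[[0,0,0],[0,0,0],[0,0,0],[0,0,0]])

```text
time_s: 4.37
position: [0.5687, -0.2041, 0.294]
tool_rot: [[-0.003, 1.0, 0.0], [1.0, 0.003, 0.0], [0.0, 0.0, -1.0]]
ft_force: [0.1, 0.2, -0.3]
grip_width: 0.0849
gripper_force: 0.0
```

```bash
python3 - <<'E'
from h import *
f,cx,cy,_=cam('wrist')
w=np.load('w1.npz'); C1=(f,cx,cy,w['W']); P=cloud('',C1,w['d']); hsv=cv2.cvtColor(w['im'],cv2.COLOR_RGB2HSV).astype(int)
H,S,V=hsv[...,0],hsv[...,1],hsv[...,2]
def box(m,x,y,r): return m&(abs(P[...,0]-x)<r)&(abs(P[...,1]-y)<r)
for n,m,z in [('blue',box((H>100)&(H<125)&(S>150)&(P[...,2]>.017),.64,.267,.085),.02),('green',box((P[...,2]>.024),.634,.093,.062),.028),('white',box((P[...,2]>.024),.605,-.1,.062),.028)]:
    m=cv2.morphologyEx(m.astype(np.uint8),cv2.MORPH_OPEN,np.ones((3,3)))>0
    vu=np.nonzero(m); print(n,m.sum(),rect(atz(C1,vu[1],vu[0],z)[:,:2]),rect(P[m][:,:2]),np.median(P[m][:,2]))
s=observe();print(s['time_s'],s['position'])
C,im,d=snap('w2'); P=cloud('',C,d)
for r in cams.mark_of('wrist','lifter_grip'):
    l=np.array(r['location'])*[560,420]; print(round(r['p'],2),l.round(),atz(C,*l,.07).round(4))
for r in cams.outline_of('wrist','lifter_grip'):
    m=r['mask']&(d>0); t=m&(P[...,2]>.088); b=m&(P[...,2]<.012)
    print(round(r['p'],2),P[m].mean(0).round(3))
    for n,k in [('top',t),('blade',b)]:
        if k.sum()>20: print(n,k.sum(),rect(P[k][:,:2]),np.median(P[k][:,2]))
E
```

```text
blue 4193 (array([0.643 , 0.2672]), array([0.1124, 0.1287]), 78.7) (array([0.6308, 0.2701]), array([0.1137, 0.1548]), 78.5) 0.018663883560936123
green 4503 (array([0.6337, 0.0928]), array([0.0995, 0.1007]), 7.0) (array([0.6342, 0.0916]), array([0.1002, 0.101 ]), 6.9) 0.026748779486269803
white 1119 (array([ 0.6074, -0.067 ]), array([0.0995, 0.0359]), 7.7) (array([ 0.6075, -0.0685]), array([0.1002, 0.0348]), 8.0) 0.026884800869958758
4.3667 [ 0.56869978 -0.20405763  0.2940425 ]
0.75 [271. 216.] [ 0.5603 -0.2613  0.07  ]
0.56 [223. 277.] [ 0.4999 -0.3423  0.07  ]
0.93 [ 0.6   -0.258  0.028]
top 1019 (array([ 0.5584, -0.2609]), array([0.0276, 0.0492]), 0.4) 0.09336247460924424
blade 2938 (array([ 0.6069, -0.2773]), array([0.1464, 0.0816]), 1.6) 0.0016391946244996014
0.83 [ 0.49  -0.356  0.042]
top 885 (array([ 0.5032, -0.337 ]), array([0.0282, 0.0489]), 56.0) 0.09345968181910053
blade 1520 (array([ 0.4785, -0.3791]), array([0.1454, 0.051 ]), 58.0) 0.0018751465638458809
```

View pics/w2.png

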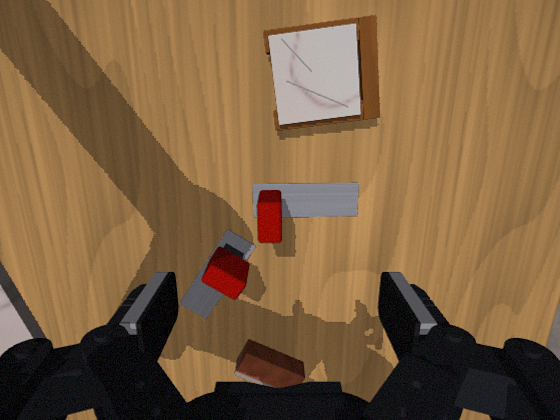

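The wrist view shows the wanted lifter's handle at (270,216), blade pointing right (+x, yaw about 0), and the other lifter at (228,272), clear of the fingers. I'll grasp now.

move_arm(jaw=[8.5,8.5,8.5,8.5,8.5,8.5,8.5,8.5,8.5,8.5,8.5,8.5], dp=[[-2.85,-0.5,0],[-2.85,-0.5,0],[0,0,0],[0,0,3.5],[0,0,3.5],[0,0,3.5],[0,0,3.5],[0,0,3.5],[0,0,3.5],[0,0,3.1],[0,0,0],[0,0,0]], turn=[[0,0,0],[0,0,0],[0,0,0],[0,0,0],[0,0,0],[0,0,0],[0,0,0],[0,0,0],[0,0,0],[0,0,0],[0,0,0],[0,0,0]])

```text
time_s: 5.52
position: [0.5587, -0.2614, 0.0526]
tool_rot: [[-0.003, 1.0, -0.002], [1.0, 0.003, 0.001], [0.001, -0.002, -1.0]]
ft_force: [-0.1, 0.6, 0.8]
grip_width: 0.0849
gripper_force: 0.0
```

move_arm(jaw=[1.5,1.5,1.5,1.5,1.5,1.5,1.5,1.5,1.5,1.5,1.5,1.5], dp=[[0,0,0],[0,0,0],[0,0,0],[0,0,0],[0,0,0],[0,0,0],[0,0,0],[0,0,0],[0,0,0],[0,0,0],[0,0,0],[0,0,0]], turn=[[0,0,0],[0,0,0],[0,0,0],[0,0,0],[0,0,0],[0,0,0],[0,0,0],[0,0,0],[0,0,0],[0,0,0],[0,0,0],[0,0,0]], force=80)

```text
time_s: 6.52
position: [0.5595, -0.2628, 0.0542]
tool_rot: [[-0.002, 1.0, 0.002], [1.0, 0.002, -0.002], [-0.002, 0.002, -1.0]]
ft_force: [0.1, 0.5, 6.3]
grip_width: 0.0262
gripper_force: 79.9
```

move_arm(jaw=[1.5,1.5,1.5,1.5,1.5,1.5,1.5,1.5,1.5,1.5,1.5,1.5], dp=[[0,0,-2],[0,0,-4],[0,0,-4],[3.3,-1.14,0],[3.3,-1.14,0],[3.3,-1.14,0],[3.3,-1.14,0],[3.3,-1.14,0],[3.3,-1.14,0],[3.3,-1.14,0],[3.3,-1.14,0],[3.3,-1.14,0]], turn=[[0,0,0],[0,0,0],[0,0,0],[0,0,0],[0,0,0],[0,0,0],[0,0,0],[0,0,0],[0,0,0],[0,0,0],[0,0,0],[0,0,0]])

```text
time_s: 7.52
position: [0.4544, 0.0359, 0.1528]
tool_rot: [[-0.002, 1.0, -0.0], [1.0, 0.002, 0.0], [0.0, -0.0, -1.0]]
ft_force: [1.2, 0.2, -2.3]
grip_width: 0.0259
gripper_force: 79.3
```

move_arm(jaw=[1.5,1.5,1.5,1.5,1.5,1.5,1.5], dp=[[3.3,-1.14,0],[0,0,0],[0,0,0],[0,0,0],[0,0,0],[0,0,0],[0,0,0]], turn=[[0,0,0],[0,0,-0.06],[0,0,-0.06],[0,0,0],[0,0,0],[0,0,0],[0,0,0]])

```text
time_s: 8.1
position: [0.4441, 0.0671, 0.1527]
tool_rot: [[-0.12, 0.993, -0.0], [0.993, 0.12, 0.0], [0.0, -0.0, -1.0]]
ft_force: [-0.8, -0.2, -1.9]
grip_width: 0.0258
gripper_force: 79.3
```

```bash
cat > chk.py <<'E'
from h import *
import sys
def fitplane(X):
    c=X.mean(0); n=np.linalg.svd(X-c,full_matrices=False)[2][2]; return n*np.sign(n[2])
tag=sys.argv[1]
s=observe();p=np.array(s['position']);R=np.array(s['tool_rot']);print(s['time_s'],p.round(4),'yaw',np.degrees(np.arctan2(R[1,1],R[0,1])).round(2))
C,im,d=snap(tag);P=cloud('',C,d)
for q in ['lifter_grip','green_tile_center','blue_stand_seat']:
    for r in cams.outline_of('wrist',q)[:2]:
        m=cv2.erode((r['mask']&(d>0)).astype(np.uint8),np.ones((3,3)))>0; X=P[m]
        if len(X)<50: continue
        Lz=X if q!='lifter_grip' else X[X[:,2]<p[2]-.035]
        if len(Lz)<50: continue
        z=np.median(Lz[:,2]);Lz=Lz[abs(Lz[:,2]-z)<.012]; n=fitplane(Lz)
        T=(Lz-p)@R  # tool coords
        print(q,round(r['p'],2),len(Lz),'z',z.round(4),'rect',rect(Lz[:,:2]),'slope in tool x,y deg',np.degrees((R.T@n)[:2]).round(2),'tool min',T.min(0).round(3),'max',T.max(0).round(3))
E
python3 chk.py w3
```

```text
8.1 [0.4441 0.0671 0.1527] yaw 6.88
lifter_grip 0.68 10726 z 0.1002 rect (array([0.4906, 0.0742]), array([0.1446, 0.0478]), 7.3) slope in tool x,y deg [0.05 0.01] tool min [-0.023 -0.025  0.05 ] max [0.026 0.119 0.055]
green_tile_center 0.87 10729 z 0.0265 rect (array([0.6372, 0.0915]), array([0.1078, 0.1001]), 6.9) slope in tool x,y deg [ 0.07 -0.12] tool min [-0.049  0.141  0.123] max [0.051 0.249 0.135]
blue_stand_seat 0.7 3436 z 0.0181 rect (array([0.6172, 0.2255]), array([0.0247, 0.096 ]), 79.1) slope in tool x,y deg [-12.34  -3.93] tool min [0.11  0.142 0.131] max [0.151 0.233 0.147]
blue_stand_seat 0.63 10586 z 0.0265 rect (array([0.6372, 0.0917]), array([0.1079, 0.0983]), 6.9) slope in tool x,y deg [ 0.05 -0.09] tool min [-0.048  0.141  0.123] max [0.05  0.249 0.135]
```

View pics/w3.png

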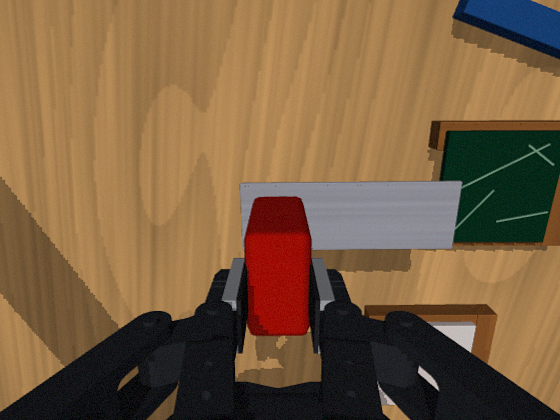

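The blade is level and centred in the grip. The tile lies straight ahead, near edge at (450,190). I'll go down and slide under.

move_arm(jaw=[1.5,1.5,1.5,1.5,1.5,1.5], dp=[[0,0,2.5],[0,0,2.7],[0,0,2.5],[0,0,1.45],[0,0,0],[0,0,0]], turn=[[0,0,0],[0,0,0],[0,0,0],[0,0,0],[0,0,0],[0,0,0]])

```text
time_s: 8.8
position: [0.444, 0.0674, 0.0612]
tool_rot: [[-0.121, 0.993, -0.001], [0.993, 0.121, 0.0], [0.0, -0.001, -1.0]]
ft_force: [-0.1, -0.2, -1.1]
grip_width: 0.0259
gripper_force: 79.3
```

move_arm(jaw=[1.5,1.5,1.5,1.5,1.5,1.5,1.5,1.5,1.5,1.5], dp=[[0,1,0],[0,1.3,0],[0,1.3,0],[0,1.5,0],[0,1.5,0],[0,1.5,0],[0,1.5,0],[0,1,0],[0,0,0],[0,0,0]], turn=[[0,0,0],[0,0,0],[0,0,0],[0,0,0],[0,0,0],[0,0,0],[0,0,0],[0,0,0],[0,0,0],[0,0,0]])

```text
time_s: 9.63
position: [0.5495, 0.0804, 0.0622]
tool_rot: [[-0.122, 0.993, 0.001], [0.993, 0.122, -0.0], [-0.0, 0.001, -1.0]]
ft_force: [0.1, -0.1, -2.6]
grip_width: 0.0261
gripper_force: 79.4
```

```bash
python3 chk.py w4
```

```text
9.6333 [0.5495 0.0804 0.0622] yaw 7.0
lifter_grip 0.82 2859 z 0.0097 rect (array([0.5552, 0.0826]), array([0.062 , 0.0467]), 7.3) slope in tool x,y deg [ 0.04 -0.02] tool min [-0.022 -0.025  0.05 ] max [0.025 0.037 0.055]
green_tile_center 0.91 22704 z 0.0266 rect (array([0.6341, 0.0918]), array([0.1   , 0.0995]), 7.0) slope in tool x,y deg [0.04 0.08] tool min [-0.049  0.035  0.033] max [0.051 0.135 0.039]
blue_stand_seat 0.65 5152 z 0.0181 rect (array([0.6486, 0.2194]), array([0.0248, 0.0976]), 79.3) slope in tool x,y deg [-15.93  -5.2 ] tool min [0.1   0.065 0.041] max [0.13  0.158 0.056]
```

move_arm(jaw=[1.5,1.5,1.5,1.5,1.5,1.5,1.5,1.5,1.5,1.5,1.5,1.5], dp=[[0,0,-0.4],[0,0,-0.4],[0,0,-0.3],[0,0,-0.4],[0,0,-0.6],[0,0,-0.8],[0,0,-1],[0,0,-1],[0,0,-0.8],[0,0,-0.5],[0,0,0],[0,0,0]], turn=[[0,0,0],[0,0,0],[0,0,0],[0,0,0],[0,0,0],[0,0,0],[0,0,0],[0,0,0],[0,0,0],[0,0,0],[0,0,0],[0,0,0]])

```text
time_s: 10.83
position: [0.5492, 0.0804, 0.1234]
tool_rot: [[-0.122, 0.993, 0.0], [0.993, 0.122, 0.0], [-0.0, 0.0, -1.0]]
ft_force: [-1.5, -0.5, -3.8]
grip_width: 0.0258
gripper_force: 79.1
```

```bash
python3 chk.py w5
```

```text
10.8333 [0.5492 0.0804 0.1234] yaw 6.99
lifter_grip 0.67 2562 z 0.0708 rect (array([0.5543, 0.0822]), array([0.06  , 0.0468]), 7.5) slope in tool x,y deg [0.04 0.09] tool min [-0.022 -0.025  0.051] max [0.025 0.035 0.055]
green_tile_center 0.6 21051 z 0.0787 rect (array([0.634 , 0.0919]), array([0.0998, 0.0995]), 7.0) slope in tool x,y deg [0.02 0.06] tool min [-0.049  0.036  0.042] max [0.051 0.135 0.05 ]
blue_stand_seat 0.61 6781 z 0.0183 rect (array([0.6363, 0.2325]), array([0.0453, 0.1291]), 78.7) slope in tool x,y deg [-2.88 -0.8 ] tool min [0.1   0.037 0.102] max [0.144 0.173 0.117]
```

move_arm(jaw=[1.5,1.5,1.5,1.5,1.5,1.5,1.5,1.5,1.5,1.5,1.5], dp=[[0.3,0.04,0],[0.6,0.07,0],[1.0,0.12,0],[1.4,0.17,0],[1.7,0.21,0],[1.8,0.22,0],[1.8,0.22,0],[1.8,0.22,0],[1.8,0.22,0],[1.8,0.22,0],[1.8,0.22,0]], turn=[[0,0,0],[0,0,0],[0,0,0],[0,0,0],[0,0,0],[0,0,0],[0,0,0],[0,0,0],[0,0,0],[0,0,0],[0,0,0]])

```text
time_s: 11.95
position: [0.5487, 0.2415, 0.1231]
tool_rot: [[-0.122, 0.992, -0.0], [0.992, 0.122, 0.0], [0.0, -0.0, -1.0]]
ft_force: [0.0, 0.3, -4.1]
grip_width: 0.0258
gripper_force: 79.1
```

move_arm(jaw=[1.5,1.5,1.5,1.5,1.5,1.5,1.5], dp=[[1.7,0.21,0],[1.4,0.17,0],[0.8,0.1,0],[0.4,0.05,0],[0.2,0.04,0],[0,0,0],[0,0,0]], turn=[[0,0,0],[0,0,0],[0,0,0],[0,0,0],[0,0,0],[0,0,0],[0,0,0]])

```text
time_s: 12.53
position: [0.5494, 0.2843, 0.1232]
tool_rot: [[-0.121, 0.993, -0.0], [0.993, 0.121, -0.0], [-0.0, -0.0, -1.0]]
ft_force: [0.1, 0.2, -3.2]
grip_width: 0.0258
gripper_force: 79.1
```

move_arm(jaw=[1.5,1.5,1.5,1.5,1.5,1.5,1.5,1.5,1.5,1.5,1.5], dp=[[0,0,0],[0,0,0],[0,0,0],[0,0,0],[0,0,0],[0,0,0],[0,0,0],[0,0,0],[0,0,0],[0,0,0],[0,0,0]], turn=[[0,0,0.02],[0,0,0.04],[0,0,0.05],[0,0,0.05],[0,0,0.05],[0,0,0.05],[0,0,0.04],[0,0,0.019],[0,0,0],[0,0,0],[0,0,0]])

```text
time_s: 13.45
position: [0.5494, 0.2847, 0.1233]
tool_rot: [[0.195, 0.981, 0.0], [0.981, -0.195, 0.0], [0.0, 0.0, -1.0]]
ft_force: [0.1, 0.1, -3.6]
grip_width: 0.0258
gripper_force: 79.2
```

```bash
python3 chk.py w6
```

```text
13.45 [0.5494 0.2847 0.1233] yaw -11.27
lifter_grip 0.82 2697 z 0.0707 rect (array([0.5547, 0.2848]), array([0.0473, 0.0615]), 78.7) slope in tool x,y deg [-0.06  0.04] tool min [-0.023 -0.026  0.05 ] max [0.025 0.036 0.055]
green_tile_center 0.77 21213 z 0.0786 rect (array([0.6334, 0.2688]), array([0.0997, 0.0998]), 78.7) slope in tool x,y deg [0.04 0.07] tool min [-0.049  0.036  0.042] max [0.051 0.135 0.049]
blue_stand_seat 0.73 3762 z 0.0132 rect (array([0.6659, 0.398 ]), array([0.0182, 0.0957]), 80.8) slope in tool x,y deg [-5.91  0.08] tool min [0.123 0.044 0.107] max [0.143 0.14  0.12 ]
blue_stand_seat 0.69 673 z 0.0105 rect (array([0.7821, 0.2132]), array([0.0833, 0.0202]), 76.7) slope in tool x,y deg [  3.81 -24.91] tool min [-0.066  0.231  0.108] max [0.017 0.251 0.124]
```

View pics/w6.png

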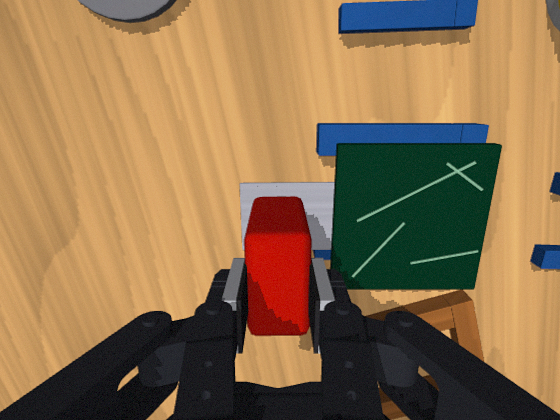

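The green tile at (415,215) sits level over the large stand and lines up with its batten at (400,138). I'll lower it, then withdraw.

move_arm(jaw=[1.5,1.5,1.5,1.5,1.5,1.5,1.5,1.5,1.5,1.5,1.5,1.5], dp=[[0,0,0.5],[0,0,1],[0,0,1.2],[0,0,1],[0,0,0.6],[0,0,0.3],[0,0,0.2],[0,0,0.2],[0,0,0.3],[0,0,0.4],[0,0,0.5],[0,0,0]], turn=[[0,0,0],[0,0,0],[0,0,0],[0,0,0],[0,0,0],[0,0,0],[0,0,0],[0,0,0],[0,0,0],[0,0,0],[0,0,0],[0,0,0]])

```text
time_s: 14.65
position: [0.5491, 0.2848, 0.0605]
tool_rot: [[0.196, 0.981, -0.001], [0.981, -0.196, -0.0], [-0.0, -0.001, -1.0]]
ft_force: [-0.2, 0.4, -1.4]
grip_width: 0.0259
gripper_force: 79.4
```

```bash
python3 chk.py w7
```

```text
14.65 [0.5491 0.2848 0.0605] yaw -11.29
lifter_grip 0.81 2869 z 0.008 rect (array([0.5557, 0.2847]), array([0.0471, 0.0626]), 78.7) slope in tool x,y deg [ 0.1  -0.02] tool min [-0.022 -0.025  0.05 ] max [0.025 0.038 0.055]
green_tile_center 0.9 23234 z 0.0266 rect (array([0.6337, 0.269 ]), array([0.1   , 0.1001]), 78.5) slope in tool x,y deg [ 0.04 -0.03] tool min [-0.049  0.036  0.031] max [0.051 0.136 0.039]
blue_stand_seat 0.69 7416 z 0.0185 rect (array([0.6438, 0.2672]), array([0.1139, 0.1301]), 79.0) slope in tool x,y deg [-0.02 -0.71] tool min [-0.056  0.031  0.039] max [0.058 0.161 0.054]
blue_stand_seat 0.64 1897 z 0.0126 rect (array([0.6644, 0.3902]), array([0.006 , 0.0953]), 78.1) slope in tool x,y deg [-56.58   1.11] tool min [0.123 0.045 0.045] max [0.129 0.14  0.06 ]
```

move_arm(jaw=[1.5,1.5,1.5,1.5,1.5,1.5,1.5,1.5,1.5,1.5,1.5], dp=[[0,-0.5,0],[0,-1,0],[0,-1.5,0],[0,-1.5,0],[0,-1.5,0],[0,-1.5,0],[0,-1.5,0],[0,-1.5,0],[0,-1,0],[0,0,0],[0,0,0]], turn=[[0,0,0],[0,0,0],[0,0,0],[0,0,0],[0,0,0],[0,0,0],[0,0,0],[0,0,0],[0,0,0],[0,0,0],[0,0,0]])

```text
time_s: 15.77
position: [0.4365, 0.3076, 0.0615]
tool_rot: [[0.195, 0.981, 0.001], [0.981, -0.195, 0.0], [0.0, 0.001, -1.0]]
ft_force: [0.8, -0.4, -1.7]
grip_width: 0.0259
gripper_force: 79.4
```

move_arm(jaw=[1.5,1.5,1.5,1.5,1.5,1.5], dp=[[0,0,0.2],[0,0,0.2],[0,0,0.15],[0,0,0.08],[0,0,0],[0,0,0]], turn=[[0,0,0],[0,0,0],[0,0,0],[0,0,0],[0,0,0],[0,0,0]])

```text
time_s: 16.27
position: [0.4367, 0.3073, 0.0548]
tool_rot: [[0.196, 0.981, -0.0], [0.981, -0.196, -0.0], [-0.0, -0.0, -1.0]]
ft_force: [-0.5, -0.7, -2.1]
grip_width: 0.0258
gripper_force: 79.4
```

move_arm(jaw=[1.5,1.5,1.5,1.5], dp=[[0,0,0.07],[0,0,0.05],[0,0,0],[0,0,0]], turn=[[0,0,0],[0,0,0],[0,0,0],[0,0,0]])

```text
time_s: 16.6
position: [0.4368, 0.3075, 0.0541]
tool_rot: [[0.196, 0.981, 0.001], [0.981, -0.196, 0.0], [0.0, 0.001, -1.0]]
ft_force: [0.2, -0.2, 2.5]
grip_width: 0.0262
gripper_force: 79.9
```

On the bench. Next I'll open and retreat.

move_arm(jaw=[4,6,8.5,8.5,8.5,8.5,8.5,8.5,8.5,8.5,8.5,8.5], dp=[[0,0,0],[0,0,0],[0,0,0],[0,0,0],[0,0,0],[0,0,0],[0,0,0],[0,0,0],[0,0,0],[0,0,-1],[0,0,-2],[0,0,-3]], turn=[[0,0,0],[0,0,0],[0,0,0],[0,0,0],[0,0,0],[0,0,0],[0,0,0],[0,0,0],[0,0,0],[0,0,0],[0,0,0],[0,0,0]])

```text
time_s: 17.6
position: [0.4355, 0.3069, 0.1133]
tool_rot: [[0.196, 0.981, -0.004], [0.981, -0.196, -0.002], [-0.002, -0.004, -1.0]]
ft_force: [0.8, 0.5, -0.1]
grip_width: 0.0848
gripper_force: 0.0
```

move_arm(jaw=[8.5,8.5,8.5,8.5,8.5,8.5,8.5,8.5], dp=[[0,0,-3],[0,0,-3],[0,0,-3],[0,0,-3],[0,0,-3],[0,0,0],[0,0,0],[0,0,0]], turn=[[0,0,0],[0,0,0],[0,0,0],[0,0,0],[0,0,0],[0,0,0],[0,0,0],[0,0,0]])

```text
time_s: 18.27
position: [0.4361, 0.3072, 0.2634]
tool_rot: [[0.196, 0.981, -0.001], [0.981, -0.196, -0.0], [-0.0, -0.001, -1.0]]
ft_force: [-0.1, -0.9, -0.4]
grip_width: 0.0852
gripper_force: 0.0
```

```bash
python3 chk.py w8
```

```text
18.2667 [0.4361 0.3072 0.2634] yaw -11.29
lifter_grip 0.87 2979 z 0.0022 rect (array([0.483 , 0.2996]), array([0.0453, 0.1428]), 78.8) slope in tool x,y deg [0.01 0.  ] tool min [-0.021 -0.024  0.259] max [0.024 0.119 0.265]
green_tile_center 0.83 6761 z 0.0266 rect (array([0.6329, 0.269 ]), array([0.0977, 0.0994]), 78.7) slope in tool x,y deg [ 0.01 -0.09] tool min [-0.048  0.151  0.233] max [0.05  0.25  0.243]
blue_stand_seat 0.9 2075 z 0.0131 rect (array([0.6681, 0.4147]), array([0.0518, 0.0961]), 80.7) slope in tool x,y deg [ 3.88 -0.71] tool min [0.124 0.159 0.247] max [0.178 0.255 0.262]
blue_stand_seat 0.57 2055 z 0.0185 rect (array([0.6425, 0.2675]), array([0.1113, 0.1298]), 78.7) slope in tool x,y deg [-0.37 -0.91] tool min [-0.054  0.145  0.241] max [0.057 0.275 0.257]
```

View pics/w8.png

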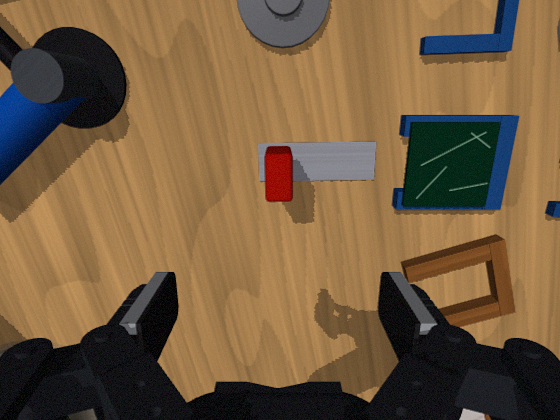

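The tile at (450,165) is seated squarely on the large blue stand. The lifter lies flat and clear of it at (280,175), with its tip at (376,160), and the gripper is free.

```bash
python3 -c "
from rig import ticket
print(ticket.close_job())"
```

```text
the job is handed in; nothing more can be done
None
```

I moved the green tile with the lifter to the large blue stand, where my last camera check put it level, square and within about 1 mm of centre. The lifter lies flat on the bench, clear of the tile, and I handed the job in at about 18 s of the 58 s allowed; no verdict was returned.

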